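# Assemble the sieve stack on the shaker

## Robot

A 6-joint arm with a two-finger parallel gripper is mounted at the origin on a cart in front of the work surface, level with it; the furniture and walls round the work are solid. World frame = base frame: x ahead of the robot, y to its left, z up, the work surface at z = 0. Lengths are in m, angles in rad, forces in N, time in s.
With the tool pointing down it reaches from about 0.3 to 0.775 m from the base axis. Payload 14.6 kg.
Tool frame: the origin (TCP) lies where the fingers leave the gripper's body, on its centre line; the fingertips stand 97 mm ahead of it and the grasp point (between the pads) lies 78 mm ahead of it (ctrl.finger_overhang is the distance from the TCP to the fingertips, in m); z points along the fingers, y is the direction in which the jaws open and shut (so a half turn about z gives the same grasp; the last joint's range is limited). The gripper opens to 94 mm and grips with 3 to 60 N. Pads are 16 mm wide; open, the fingers measure 119 mm over their backs; the gripper's body (75 mm by 177 mm) begins 78 mm behind the grasp point.
Start: joints at [1.077, 0.3, 1.521, -0, 1.321, -0.067], TCP at [0.228, 0.501, 0.303] pointing down, gripper open.
Joint ranges: [-3.03, 3.03], [-0.79, 2.21], [0.23, 2.52], [-1.04, 4.18], [0, 3.07], [-2.55, 2.55]. Speed limits (rad/s): [2.22, 2.22, 2.57, 3.14, 3.14, 3.14].

## Interface

Orientations are given as [roll, pitch, yaw] about the fixed x, y, z axes, in that order (R = Rz(yaw) Ry(pitch) Rx(roll)).
In Python, from station import ctrl, imaging, hand_in gives the robot as it stands.
- The arm moves only by the shell command python3 -m pendant 'ROWS' [FORCE]. ROWS is JSON, a list of rows, each a list of 7 numbers: the shift along the tool's x, y, z normalised to -1 to 1, where 1 is 120 mm, then the turn, a rotation vector about the tool's x, y, z normalised to -1 to 1, where 1 is 30 degrees, then the closure, from -1 (fully open) to 1 (shut). A call has 1 to 10 rows; each row shifts and turns the commanded pose from where the row before left it, along the tool's axes as they then stand; what a row does not reach is not made up. A row lasts 1/12 s, in which the tool goes at most 41.7 mm and 7.16 degrees, less where a joint would pass 70% of its speed; a pose out of reach is approached as far as the arm can. A call with a number of a shift or a turn outside -1 to 1 is refused whole. A call with a gripper value outside its range is refused whole. The fingers move at their own pace and stop on an object; FORCE is the grip in N (left out, the last holds). Time passes only in rows, so rows that do not move let the fingers close. It gives the time, the measured TCP pose, the force and the opening at its end, in the units of the state.
- ctrl.get_obs(): the state, without advancing time (a new reading comes with each control period).
- imaging.camera(name): name is "scene" or "top" or "wrist"; returns a dict with "image" (384x512x3 uint8, red, green, blue), "mtx" (3x3 intrinsics, pixels), "rvec" (rotation vector, rad) and "tvec" (3), from world to camera coordinates, as OpenCV has them. Camera axes: x right, y down, z forward; pixel columns grow to the right and rows downward; lengths in m; the calibration is good to about 2 mm. The wrist camera is an equidistant fisheye: a pixel r from the principal point sees the ray r / f radians off the axis. A picture is of the moment at which its call begins. There is no depth.
- hand_in(): hands the job in, once; it reports no verdict.
The state is a dict: "time_s": time; "qpos": joint angles; "joint_vel": joint speeds; "tau": joint torques, N m; "ee_pos": TCP position; "eef_rot": TCP orientation; "force": force on the tool from outside, world axes, zero at the start; "moment": the same for the moment, N m; "grip_width": finger opening in m.
Only numpy, scipy, OpenCV 4.12 (cv2) and the standard library are available. Lean on these libraries where they do the work, as an engineer would, in place of code of your own. Each camera call takes 0.05 s, during which the arm holds its last target.

## Task

Build the sieve set on the round seat of the shaker base, from the bottom up: first the closed receiver pan, then the fine-mesh sieve, then the coarse-mesh sieve, and last the lid with the knob. Each part must sit upright and fully home in the one below, skirt inside rim, and the vial and the small beaker must be left standing where they are.

Things in the scene. Friction and masses are not known exactly. Their poses are not given: they have to be found in the camera images.
- shaker: sieve shaker base, fixed to the worktop: grey housing 120 x 120 mm and 30 mm high with an aluminium disc (92 mm across, top at z = 34 mm) carrying a round steel seat ring in its middle. Origin at the centre of its underside, z up; the control strip is on its -x side
- shaker_seat (a point): centre of the seat ring's upper edge, 42 mm above the worktop, z up. The ring is 56 mm in outer and 50.4 mm in inner diameter and 8 mm deep; the pan's skirt drops into it with 2.5 mm play all round until the pan's step rests on the ring's edge: the pan's origin is then 7 mm below this point
- pan: receiver pan, 34 mm high, plain closed steel floor, no mesh: skirt 45.4 mm outer dia. from z=0 to 7 mm, then a step out to the wall, 56 mm outer dia. (grip it above the step); open top, 50.4 mm inner dia.; the next part's skirt drops in until its step rests on this rim. Round; origin: centre of the skirt's lower edge, z up; stands on its skirt; next part's origin seats 27 mm above this one
- fine_sieve: fine sieve, 36 mm high, close wire mesh (3 mm pitch): skirt 45.4 mm outer dia. from z=0 to 7 mm, then a step out to the wall, 56 mm outer dia. (grip it above the step); open top, 50.4 mm inner dia.; the next part's skirt drops in until its step rests on this rim. Round; origin: centre of the skirt's lower edge, z up; stands on its skirt; next part's origin seats 29 mm above this one
- coarse_sieve: coarse sieve, the tallest, 52 mm high, wide wire mesh (12 mm pitch): skirt 45.4 mm outer dia. from z=0 to 7 mm, then a step out to the wall, 56 mm outer dia. (grip it above the step); open top, 50.4 mm inner dia.; the next part's skirt drops in until its step rests on this rim. Round; origin: centre of the skirt's lower edge, z up; stands on its skirt; next part's origin seats 45 mm above this one
- lid: lid: a steel disc 56 mm in diameter from z = 7 to 11 mm over a skirt 45.4 mm in outer diameter (z = 0 to 7 mm), with an upright black round knob 17 to 18 mm in diameter from z = 11 to 35 mm in the middle (grip here). Origin at the centre of the skirt's lower edge, z up; lies knob up
- vial: bystander: red-capped glass sample vial among the parts, 25 mm in diameter, 57 mm high, standing; origin at the centre of its underside, z up. Leave alone
- beaker: bystander: small empty glass beaker among the parts, 35 mm in diameter, 46 mm high, standing, light; origin at the centre of its underside, z up. Leave alone

How it is judged:
On the way, in this order (a step that is already met when the one before it is completed fails the run):
1. the pan sits home in the shaker's seat ring (z of pan in the frame of shaker_seat between -0.01 and -0.004 m and horizontal distance between pan and shaker_seat below 0.005 m and angle between pan's own z axis and vertical below 0.07 rad), for 0.2 s.
2. the fine sieve sits home in the pan (all of step 1 and z of fine_sieve in the frame of pan between 0.024 and 0.03 m and horizontal distance between fine_sieve and pan below 0.005 m and angle between fine_sieve's own z axis and vertical below 0.07 rad), for 0.2 s.
3. the coarse sieve sits home in the fine sieve (all of step 2 and z of coarse_sieve in the frame of fine_sieve between 0.026 and 0.032 m and horizontal distance between coarse_sieve and fine_sieve below 0.005 m and angle between coarse_sieve's own z axis and vertical below 0.07 rad), for 0.2 s.
4. the lid sits home in the coarse sieve (all of step 3 and z of lid in the frame of coarse_sieve between 0.042 and 0.048 m and horizontal distance between lid and coarse_sieve below 0.005 m and angle between lid's own z axis and vertical below 0.07 rad), for 0.2 s.
At the end, for the whole second after the job is handed in: pan in the shaker's seat ring, fine sieve in the pan, coarse sieve in the fine sieve, lid in the coarse sieve; each within 5 mm of the axis of the one below, within 3 mm of its fully seated height, tilted less than 4 degrees, and at rest (all of step 4 and linear speed of each of pan, fine_sieve, coarse_sieve, lid below 0.02 m/s); the robot touches nothing.
It fails at once if the vial was shifted by more than 20 mm or tipped over (distance of vial from where it was at the start of the episode above 0.02 m or angle between vial's own z axis and vertical above 0.5 rad).
It fails at once if the beaker was shifted by more than 20 mm or tipped over (distance of beaker from where it was at the start of the episode above 0.02 m or angle between beaker's own z axis and vertical above 0.5 rad).
It also fails if it takes over 128 s, if anything falls off the work surface, if the arm or the gripper's body presses on something with over 40 N, if the wrist force passes 120 N, or if a joint passes its speed limit or range.

## Working session

There is one attempt and no reset: what is moved stays moved. The work goes in short steps, Python scripts to look and compute and a shell command to move; the robot and the scene stay as the last step left them, time stands still between calls to the robot, and variables do not carry over. Pictures are saved under pics/ and viewed, and the job is handed in when it is done.

```bash
mkdir -p pics; ls
cat > h.py <<'E'
import numpy as np, cv2
from station import ctrl, imaging, hand_in
def cam(n,f=None):
    c=imaging.camera(n)
    if f: cv2.imwrite('pics/'+f,c['image'][:,:,::-1])
    return c
def ray(c,u,v,fish=False):
    K=np.array(c['mtx']);R,_=cv2.Rodrigues(np.array(c['rvec'],float));t=np.array(c['tvec'],float).ravel()
    x=(u-K[0,2])/K[0,0];y=(v-K[1,2])/K[1,1]
    if fish:
        r=np.hypot(x,y);s=np.sin(r)/r if r>1e-9 else 1;d=np.array([x*s,y*s,np.cos(r)])
    else: d=np.array([x,y,1.])
    return -R.T@t,R.T@d
def onz(c,u,v,z,fish=False):
    o,d=ray(c,u,v,fish);return o+d*(z-o[2])/d[2]
E
python3 - <<'E'
from h import *
for n in ['scene','top','wrist']:
    c=cam(n,n+'0.png'); print(n,np.array(c['mtx']).round(1).tolist(),onz(c,256,192,0,n=='wrist').round(3),ray(c,0,0)[0].round(3))
o=ctrl.get_obs();print(o)
E
```

```text
pics
scene [[368.0, 0.0, 256.4], [0.0, 368.0, 191.6], [0.0, 0.0, 1.0]] [ 0.56   0.047 -0.   ] [ 0.22  -0.509  0.711]
top [[381.6, 0.0, 255.9], [0.0, 381.6, 197.5], [0.0, 0.0, 1.0]] [ 0.56  -0.008  0.   ] [0.428 0.007 0.981]
wrist [[297.3, 0.0, 257.4], [0.0, 297.3, 192.0], [0.0, 0.0, 1.0]] [0.252 0.486 0.   ] [0.163 0.529 0.384]
{'time_s': 0.15, 'qpos': array([ 1.07739581e+00,  3.00355386e-01,  1.52140376e+00, -2.33614080e-05,
        1.32070109e+00, -6.66159941e-02]), 'joint_vel': array([ 0.00053483, -0.00133376, -0.00216143,  0.00066625, -0.00019975,
       -0.00113539]), 'tau': array([-1.12617407e-03, -5.31960690e+01, -3.52826428e+01,  7.07632396e-02,
        2.35358760e-02, -9.29272369e-05]), 'ee_pos': array([0.22763554, 0.50056829, 0.30222478]), 'eef_rot': array([-3.14072549e+00, -3.51728865e-05,  2.71481390e+00]), 'force': array([-0.46216503, -0.0291955 , -0.67382501]), 'moment': array([-0.01443009,  0.0130101 ,  0.00823196]), 'grip_width': 0.09423785949794374}
```

View pics/top0.png

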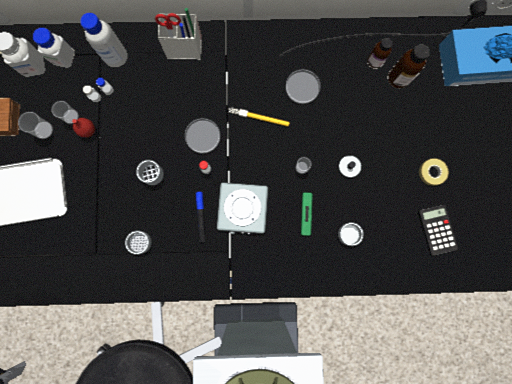

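View pics/scene0.png

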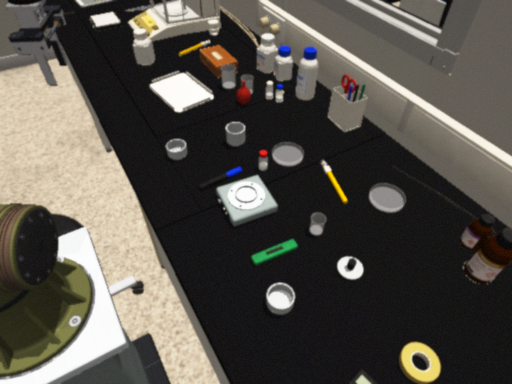

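View pics/wrist0.png

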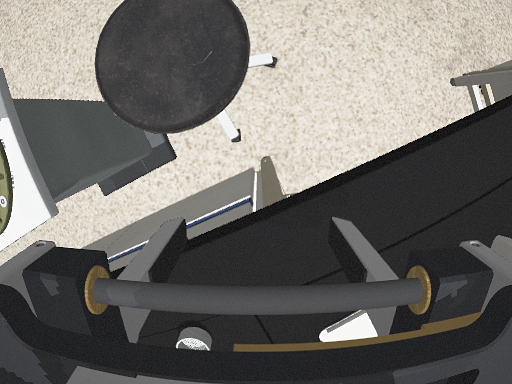

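The top view shows the pan at (350,234), lid (349,166), coarse sieve (149,172), fine sieve (138,242), shaker (242,208), beaker (303,165) and vial (204,167). I'll zoom in next.

Run:
```python
from h import *
c=cam('top'); s=cam('scene')
def tile(im,pts,h=20):
    return np.hstack([cv2.resize(im[v-h:v+h,u-h:u+h],(195,195),interpolation=cv2.INTER_CUBIC) for u,v in pts])
A=tile(c['image'],[(350,234),(138,242),(149,172),(349,166)]);
B=tile(s['image'],[(280,298),(176,149),(235,133),(350,267)])
cv2.imwrite('pics/crops.png',np.vstack([A,B])[:,:,::-1])
def blob(im,u,v,h,thr,C):
    g=cv2.cvtColor(im,cv2.COLOR_RGB2GRAY)
    m=(g>thr).astype(np.uint8); 
    k=np.zeros_like(m);k[v-h:v+h,u-h:u+h]=m[v-h:v+h,u-h:u+h]
    cs,_=cv2.findContours(k,cv2.RETR_EXTERNAL,cv2.CHAIN_APPROX_NONE)
    q=max(cs,key=cv2.contourArea); return cv2.fitEllipse(cv2.convexHull(q)),cv2.boundingRect(q)
for n,u,v,z,h in [('pan',350,234,.034,18),('fine',138,242,.036,18),('coarse',149,172,.052,20),('lid',349,166,.011,17),('seat',242,208,.042,16)]:
  for thr in (60,100):
    e,b=blob(c['image'],u,v,h,thr,c); print(n,np.round(e[0],1),np.round(e[1],1),b,onz(c,*e[0],z).round(4))
```

```text
pan [350.7 233.7] [23.6 25.7] (338, 222, 26, 24) [ 0.4455 -0.2392  0.034 ]
pan [351.1 233.6] [23.  23.8] (340, 222, 23, 24) [ 0.4456 -0.2401  0.034 ]
fine [137.3 242.1] [24.  26.4] (125, 230, 26, 25) [0.4392 0.2873 0.036 ]
fine [136.6 241.9] [23.1 24.2] (125, 231, 24, 23) [0.4396 0.2889 0.036 ]
coarse [149.2 172. ] [24.  28.1] (136, 160, 27, 25) [0.6099 0.2549 0.052 ]
coarse [147.7 170.9] [22.9 23.9] (136, 160, 24, 23) [0.6128 0.2587 0.052 ]
lid [349.6 165.9] [22.2 23.2] (338, 155, 24, 23) [ 0.6208 -0.2522  0.011 ]
lid [349.7 165.9] [21.5 22.5] (339, 156, 23, 21) [ 0.6209 -0.2524  0.011 ]Traceback (most recent call last):
  File "<stdin>", line 16, in <module>
  File "<stdin>", line 13, in blob
cv2.error: OpenCV(4.12.0) /io/opencv/modules/imgproc/src/shapedescr.cpp:361: error: (-201:Incorrect size of input array) There should be at least 5 points to fit the ellipse in function 'fitEllipseNoDirect'
```

View pics/crops.png

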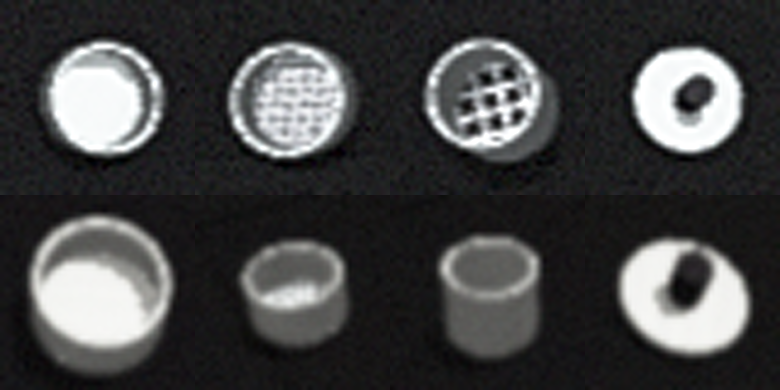

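Top row of the crops: pan with plain floor, fine mesh, coarse mesh, and the lid with its knob. This confirms which part is which. Now the seat.

Run:
```python
from h import *
c=cam('top'); s=cam('scene')
A=cv2.resize(c['image'][178:238,212:272],(390,390),interpolation=cv2.INTER_CUBIC)
B=cv2.resize(s['image'][165:225,216:276],(390,390),interpolation=cv2.INTER_CUBIC)
cv2.imwrite('pics/seat.png',np.hstack([A,B])[:,:,::-1])
for C,u,v in((c,242,208),(s,247,196)):
  hsv=cv2.cvtColor(C['image'],cv2.COLOR_RGB2HSV)
  print(hsv[v,u-24:u+24,2].tolist())
```

```text
[91, 169, 216, 218, 219, 226, 253, 255, 253, 253, 253, 253, 254, 253, 247, 251, 254, 254, 253, 253, 253, 253, 253, 253, 253, 253, 253, 254, 253, 253, 253, 253, 254, 253, 249, 247, 253, 253, 253, 253, 254, 255, 242, 219, 221, 226, 210, 183]
[208, 210, 208, 210, 227, 245, 251, 252, 252, 252, 252, 247, 208, 218, 246, 251, 252, 252, 252, 252, 252, 252, 252, 252, 252, 252, 253, 252, 253, 253, 252, 251, 241, 222, 233, 250, 252, 252, 251, 252, 251, 247, 223, 203, 203, 206, 204, 193]
```

View pics/seat.png

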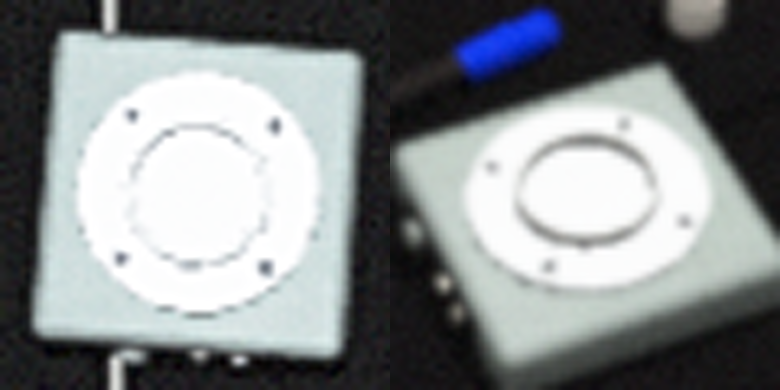

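The seat image shows the white disc clearly, with a faint ring in its middle. I'll fit the disc ellipse (z=34 mm) in both views, and the part rims in both views too.

```bash
cat >> h.py <<'E'
def blob(im,u,v,h,thr):
    g=im.max(2); m=(g>thr).astype(np.uint8); k=np.zeros_like(m)
    k[v-h:v+h,u-h:u+h]=m[v-h:v+h,u-h:u+h]
    cs,_=cv2.findContours(k,cv2.RETR_EXTERNAL,cv2.CHAIN_APPROX_NONE)
    q=max(cs,key=cv2.contourArea); return cv2.fitEllipse(cv2.convexHull(q))
def go(x,y,z,yaw=None):
    "shift in tool axes, normalised; z = grasp point height"
    from scipy.spatial.transform import Rotation as Ro
    o=ctrl.get_obs(); R=Ro.from_euler('xyz',o['eef_rot']).as_matrix()
    yw=np.arctan2(R[1,0],R[0,0])
    d=np.array([x,y,z+.078])-o['ee_pos']
    if yaw is not None:
        dy=(yaw-yw+np.pi/2)%np.pi-np.pi/2
        print('turn first (tool z, norm, total):',round(-dy/np.radians(30),3))
        R=Ro.from_euler('xyz',[np.pi,0,yw+dy]).as_matrix()
    print('pose',np.round(o['ee_pos'],4),'rpy',np.round(o['eef_rot'],4),'shift norm',np.round(R.T@d/.12,3),'grip',round(o['grip_width'],4),'F',np.round(o['force'],1),'t',o['time_s'])
E
python3 - <<'E'
from h import *
c=cam('top'); s=cam('scene')
for thr in (235,240):
  for C,u,v,h in((c,242,208,24),(s,247,196,30)):
    e=blob(C['image'],u,v,h,thr); print('disc',np.round(e[0],1),np.round(e[1],1),onz(C,*e[0],.034).round(4))
for C,u,v,h,n,z,t in [(c,350,234,18,'pan',.034,100),(s,281,297,18,'pan',.034,100),(c,138,242,18,'fine',.036,100),(c,147,170,18,'coarse',.052,100),(c,349,166,17,'lid',.011,100),(s,350,267,18,'lid',.011,100)]:
    e=blob(C['image'],u,v,h,t); print(n,np.round(e[0],1),np.round(e[1],1),onz(C,*e[0],z).round(4))
go(.4456,-.2401,.15,np.pi/2)
E
```

```text
disc [242. 207.] [36.5 37.1] [0.5191 0.0287 0.034 ]
disc [245.9 194.8] [27.  36.6] [0.5175 0.0247 0.034 ]
disc [242.  206.9] [36.3 36.9] [0.5192 0.0286 0.034 ]
disc [246.  194.8] [26.8 36.3] [0.5176 0.0247 0.034 ]
pan [351.  233.6] [23.1 23.9] [ 0.4456 -0.2398  0.034 ]
pan [280.3 295.9] [27.7 29.3] [ 0.4435 -0.2445  0.034 ]
fine [136.6 242. ] [23.2 24.2] [0.4395 0.2889 0.036 ]
coarse [147.6 170.9] [22.9 23.9] [0.6128 0.2587 0.052 ]
lid [349.7 165.9] [21.6 22.3] [ 0.6209 -0.2524  0.011 ]
lid [349.9 267.4] [22.4 27.5] [ 0.6192 -0.2556  0.011 ]
turn first (tool z, norm, total): 2.185
pose [0.2277 0.5006 0.3026] rpy [-3.1415  0.      2.7148] shift norm [-6.173  1.816  0.622] grip 0.0941 F [ 0.1  0.4 -0.4] t 0.45
```

```bash
python3 -m pendant '[[0,0,0,0,0,0.2185,-1],[0,0,0,0,0,0.2185,-1],[0,0,0,0,0,0.2185,-1],[0,0,0,0,0,0.2185,-1],[0,0,0,0,0,0.2185,-1],[0,0,0,0,0,0.2185,-1],[0,0,0,0,0,0.2185,-1],[0,0,0,0,0,0.2185,-1],[0,0,0,0,0,0.2185,-1],[0,0,0,0,0,0.2185,-1]]' 30
python3 -c "
from h import *
go(.4456,-.2425,.15,np.pi/2)"
```

```text
time_s: 1.28
ee_pos: [0.2277, 0.5006, 0.3026]
eef_rot: [-3.142, 0.0, 1.565]
force: [-0.1, 0.9, 0.0]
grip_width: 0.0941
turn first (tool z, norm, total): -0.011
pose [0.2277 0.5006 0.3026] rpy [-3.1416  0.      1.5651] shift norm [-6.193  1.816  0.622] grip 0.0941 F [-0.1  0.9  0. ] t 1.2833
```

```bash
python3 -m pendant '[[-0.25,0.09,0,0,0,0,-1],[-0.25,0.09,0,0,0,0,-1],[-0.25,0.09,0,0,0,0,-1],[-0.25,0.09,0,0,0,0,-1],[-0.25,0.09,0,0,0,0,-1],[-0.25,0.09,0,0,0,0,-1],[-0.25,0.09,0,0,0,0,-1],[-0.25,0.09,0,0,0,0,-1],[-0.25,0.09,0,0,0,0,-1],[-0.25,0.09,0,0,0,0,-1]]'
python3 -m pendant '[[-0.25,0.09,0,0,0,0,-1],[-0.25,0.09,0,0,0,0,-1],[-0.25,0.09,0,0,0,0,-1],[-0.25,0.09,0,0,0,0,-1],[-0.25,0.09,0,0,0,0,-1],[-0.25,0.09,0,0,0,0,-1],[-0.25,0.09,0,0,0,0,-1],[-0.25,0.09,0,0,0,0,-1],[-0.25,0,0,0,0,0,-1],[0,0,0,0,0,0,-1]]'
python3 -c "
from h import *
go(.4456,-.2425,.15,np.pi/2)"
```

```text
time_s: 2.12
ee_pos: [0.3358, 0.1992, 0.3028]
eef_rot: [3.141, -0.0, 1.571]
force: [1.0, 0.4, 0.4]
grip_width: 0.0941
time_s: 2.95
ee_pos: [0.4222, -0.0729, 0.3025]
eef_rot: [-3.141, 0.001, 1.567]
force: [0.7, 0.8, -0.6]
grip_width: 0.0941
turn first (tool z, norm, total): -0.006
pose [ 0.4222 -0.0729  0.3025] rpy [-3.1413e+00  6.0000e-04  1.5675e+00] shift norm [-1.413  0.195  0.621] grip 0.0941 F [ 0.7  0.8 -0.6] t 2.95
```

```bash
python3 -m pendant '[[-0.25,0.035,0,0,0,0,-1],[-0.25,0.035,0.1,0,0,0,-1],[-0.25,0.035,0.15,0,0,0,-1],[-0.25,0.035,0.15,0,0,0,-1],[-0.25,0.035,0.15,0,0,0,-1],[-0.163,0.02,0.071,0,0,0,-1],[0,0,0,0,0,0,-1],[0,0,0,0,0,0,-1],[0,0,0,0,0,0,-1]]'
python3 - <<'E'
from h import *
go(.4456,-.2425,.024,np.pi/2)
cam('wrist','w1.png');cam('scene','s1.png')
E
```

```text
time_s: 3.7
ee_pos: [0.4456, -0.2382, 0.2285]
eef_rot: [3.141, -0.0, 1.571]
force: [-0.4, 0.2, -0.0]
grip_width: 0.094
turn first (tool z, norm, total): 0.0
pose [ 0.4456 -0.2382  0.2285] rpy [ 3.1413 -0.      1.571 ] shift norm [-0.036  0.     1.054] grip 0.094 F [-0.4  0.2 -0. ] t 3.7
```

View pics/w1.png

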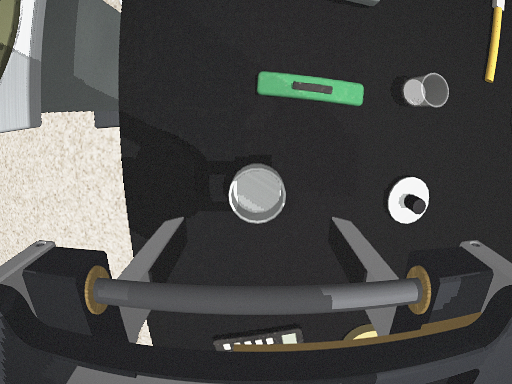

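View pics/s1.png

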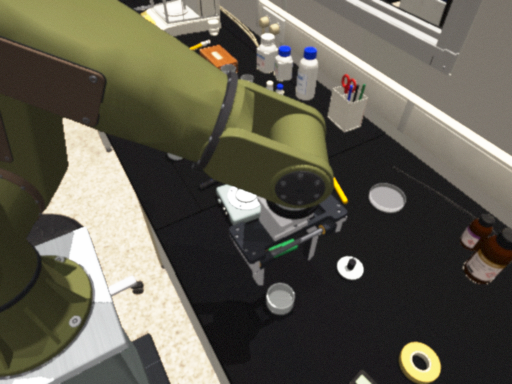

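The wrist view shows the pan at (257,194), in front of the fingers. I'll measure it with the wrist calibration, since that is tied to the robot.

```bash
cat >> h.py <<'E'
def wrist_rim(c,u,v,h,thr,z):
    g=c['image'].max(2); m=(g>thr).astype(np.uint8); k=np.zeros_like(m)
    k[v-h:v+h,u-h:u+h]=m[v-h:v+h,u-h:u+h]
    cs,_=cv2.findContours(k,cv2.RETR_EXTERNAL,cv2.CHAIN_APPROX_NONE)
    q=cv2.convexHull(max(cs,key=cv2.contourArea))[:,0]
    P=np.array([onz(c,u+.0,v+.0,z,True)[:2] for u,v in q])
    (x,y),r=cv2.minEnclosingCircle((P*1000).astype(np.float32))
    A=np.c_[2*P,np.ones(len(P))];w=np.linalg.lstsq(A,(P**2).sum(1),rcond=None)[0]
    return w[:2],np.sqrt(w[2]+w[:2]@w[:2]),x,y,r
E
python3 - <<'E'
from h import *
c=cam('wrist')
print(wrist_rim(c,257,194,33,120,.034),wrist_rim(c,257,194,33,90,.034))
print(wrist_rim(c,408,200,26,150,.011))
g=c['image'].max(2);print(g[194,220:295].tolist())
E
```

```text
(array([ 0.44603678, -0.24218793]), np.float64(0.027750855598774615), 445.8742980957031, -242.22311401367188, 28.03567123413086) (array([ 0.44610737, -0.24088073]), np.float64(0.02866241053660993), 445.5874938964844, -240.6275634765625, 29.687658309936523)
(array([ 0.62104353, -0.25416973]), np.float64(0.027790685477816768), 621.1249389648438, -254.10012817382812, 27.974815368652344)
[41, 47, 45, 38, 35, 32, 30, 26, 171, 255, 255, 108, 128, 162, 251, 247, 248, 180, 181, 183, 189, 191, 173, 174, 172, 174, 172, 171, 169, 171, 172, 172, 170, 172, 171, 173, 171, 174, 174, 174, 170, 174, 172, 172, 171, 173, 171, 172, 172, 169, 169, 170, 171, 171, 170, 171, 173, 171, 174, 178, 183, 103, 117, 165, 170, 139, 40, 45, 46, 46, 47, 49, 43, 43, 43]
```

```bash
python3 -m pendant '[[-0.033,0.003,0.15,0,0,0,-1],[0,0,0.2,0,0,0,-1],[0,0,0.2,0,0,0,-1],[0,0,0.2,0,0,0,-1],[0,0,0.15,0,0,0,-1],[0,0,0.1,0,0,0,-1],[0,0,0.05,0,0,0,-1],[0,0,0,0,0,0,-1],[0,0,0,0,0,0,-1]]'
python3 -c "
from h import *
go(.4460,-.2422,.024,np.pi/2)"
```

```text
time_s: 4.6
ee_pos: [0.4461, -0.2427, 0.1029]
eef_rot: [3.141, 0.0, 1.571]
force: [0.2, 0.3, -1.0]
grip_width: 0.0938
turn first (tool z, norm, total): 0.001
pose [ 0.4461 -0.2427  0.1029] rpy [3.1409e+00 4.0000e-04 1.5712e+00] shift norm [ 0.004 -0.001  0.007] grip 0.0938 F [ 0.2  0.3 -1. ] t 4.6
```

```bash
python3 -m pendant '[[0.004,0,0,0,0,0,1],[0,0,0,0,0,0,1],[0,0,0,0,0,0,1],[0,0,0,0,0,0,1],[0,0,0,0,0,0,1],[0,0,0,0,0,0,1],[0,0,0,0,0,0,1],[0,0,0,0,0,0,1]]' 20
```

```text
time_s: 5.27
ee_pos: [0.4458, -0.2424, 0.1022]
eef_rot: [-3.142, 0.0, 1.571]
force: [-0.4, 1.0, 1.9]
grip_width: 0.0547
```

```bash
python3 -m pendant '[[0,0,-0.1,0,0,0,1],[0,0,-0.2,0,0,0,1],[0,0,-0.25,0,0,0,1],[0,0,-0.25,0,0,0,1],[0,0,-0.2,0,0,0,1],[0,0,-0.1,0,0,0,1],[0,0,0,0,0,0,1],[0,0,0,0,0,0,1]]'
python3 - <<'E'
from h import *
go(.5193,.0268,.155,np.pi/2)
cam('wrist','w2.png')
E
```

```text
time_s: 5.93
ee_pos: [0.4457, -0.2424, 0.2339]
eef_rot: [3.141, 0.0, 1.571]
force: [-0.2, -0.2, -1.8]
grip_width: 0.0547
turn first (tool z, norm, total): -0.0
pose [ 0.4457 -0.2424  0.2339] rpy [3.1413e+00 2.0000e-04 1.5707e+00] shift norm [2.243 0.613 0.007] grip 0.0547 F [-0.2 -0.2 -1.8] t 5.9333
```

View pics/w2.png

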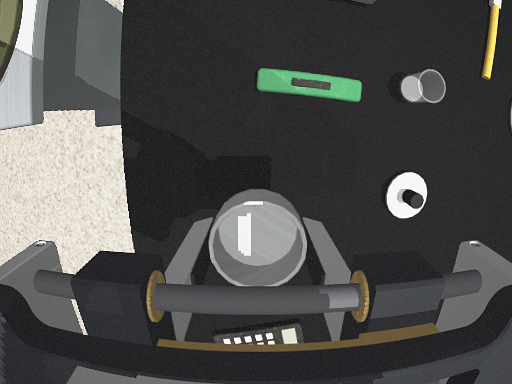

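```bash
python3 -m pendant '[[0.15,0.063,0,0,0,0,1],[0.2,0.1,0,0,0,0,1],[0.25,0.1,0,0,0,0,1],[0.25,0.1,0,0,0,0,1],[0.25,0.1,0,0,0,0,1],[0.25,0.1,0,0,0,0,1],[0.2,0.05,0,0,0,0,1],[0.15,0,0,0,0,0,1],[0,0,0,0,0,0,1],[0,0,0,0,0,0,1]]'
python3 - <<'E'
from h import *
go(.5193,.0268,.155,np.pi/2)
c=cam('wrist','w3.png')
K=c['mtx'];R=cv2.Rodrigues(np.array(c['rvec']))[0]
p=R@np.array([.5193,.0268,.034])+np.array(c['tvec']).ravel();r=np.hypot(p[0],p[1]);th=np.arctan2(r,p[2]);print(K[0][2]+K[0][0]*th*p[0]/r,K[1][2]+K[1][1]*th*p[1]/r)
E
```

```text
time_s: 6.82
ee_pos: [0.5191, -0.0379, 0.2327]
eef_rot: [-3.139, -0.0, 1.572]
force: [0.6, -0.6, -0.1]
grip_width: 0.0548
turn first (tool z, norm, total): 0.003
pose [ 0.5191 -0.0379  0.2327] rpy [-3.1394e+00 -2.0000e-04  1.5723e+00] shift norm [ 0.539  0.002 -0.002] grip 0.0548 F [ 0.6 -0.6 -0.1] t 6.8167
257.17979441032486 123.52771165205147
```

View pics/w3.png

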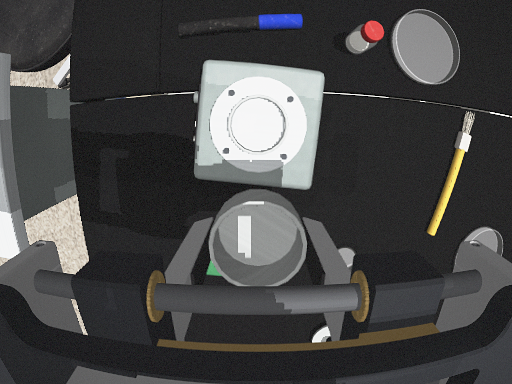

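The disc is at about (258,124), with its lower edge in shadow. The held pan's rim is at about (257,238). I'll measure both.

Run:
```python
from h import *
c=cam('wrist')
def circ(P):
    for _ in range(4):
        w=np.linalg.lstsq(np.c_[2*P,np.ones(len(P))],(P**2).sum(1),rcond=None)[0];r=np.sqrt(w[2]+w[:2]@w[:2])
        e=np.abs(np.hypot(*(P-w[:2]).T)-r);P=P[e<max(.0008,2*np.median(e))]
    return w[:2].round(4),r.round(4),len(P)
g=c['image'].max(2)
m=(g>238).astype(np.uint8);k=np.zeros_like(m);k[70:157,200:320]=m[70:157,200:320]
cs,_=cv2.findContours(k,cv2.RETR_EXTERNAL,cv2.CHAIN_APPROX_NONE);q=max(cs,key=cv2.contourArea)[:,0]
q=cv2.convexHull(q)[:,0];q=q[q[:,1]<152]
print('disc',circ(np.array([onz(c,*p,.034,True)[:2] for p in q])))
# ring top outer edge: radial dark minima
cu,cv_=257.5,124
P=[]
for a in np.radians(np.arange(0,360,5)):
    rr=np.arange(22,34,.25);us=(cu+rr*np.cos(a)).astype(np.float32);vs=(cv_+rr*np.sin(a)).astype(np.float32)
    pr=cv2.remap(g,us[None],vs[None],cv2.INTER_LINEAR)[0]
    i=pr.argmin()
    if pr[i]<225 and vs[i]<155:P.append((us[i],vs[i]))
for z in(.034,.042):print('ring',z,circ(np.array([onz(c,*p,z,True)[:2] for p in P])))
z=ctrl.get_obs()['ee_pos'][2]-.078+.010
for t in(60,80,100):print('pan',wrist_rim(c,257,238,49,t,z))
cv2.imwrite('pics/w3z.png',cv2.resize(c['image'][70:290,180:340],None,fx=2.6,fy=2.6,interpolation=cv2.INTER_CUBIC)[:,:,::-1])
```

```text
disc (array([0.5199, 0.0263]), np.float64(0.0454), 29)
ring 0.034 (array([0.5195, 0.0262]), np.float64(0.0254), 52)
ring 0.042 (array([0.5195, 0.0264]), np.float64(0.0247), 52)
pan (array([ 0.51913214, -0.03581273]), np.float64(0.029507354734253227), 516.4456176757812, -35.4845085144043, 32.091617584228516)
pan (array([ 0.51927063, -0.03573699]), np.float64(0.029272874347641545), 516.7265625, -35.560665130615234, 31.815078735351562)
pan (array([ 0.51883788, -0.03606485]), np.float64(0.02905680397268314), 516.6148681640625, -35.81710433959961, 31.57194709777832)
```

View pics/w3z.png

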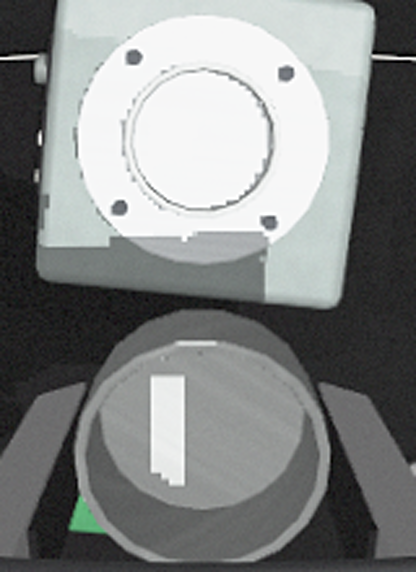

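Run:
```python
from h import *
c=cam('wrist');z=ctrl.get_obs()['ee_pos'][2]-.078+.010
P=[onz(c,180+a/2.6,70+b/2.6,z,True)[:2] for a,b in((76,451),(330,451),(203,340),(203,562))]
print(np.round(P,4),(P[0]+P[1])/2,(P[2]+P[3])/2)
go(.5196,.0264,.155,np.pi/2)
```

```text
[[ 0.4933 -0.0361]
 [ 0.5474 -0.036 ]
 [ 0.5203 -0.0113]
 [ 0.5204 -0.0636]] [ 0.52035456 -0.0360454 ] [ 0.52035025 -0.03748254]
turn first (tool z, norm, total): -0.002
pose [ 0.5192 -0.0393  0.2335] rpy [-3.1407 -0.      1.5698] shift norm [0.548 0.004 0.005] grip 0.0549 F [-0.1  0.6 -0.2] t 6.9667
```

```bash
python3 -m pendant '[[0.15,0,0,0,0,0,1],[0.2,0.001,0,0,0,0,1],[0.135,0,0,0,0,0,1],[0.05,0,0.1,0,0,0,1],[0,0,0.2,0,0,0,1],[0,0,0.2,0,0,0,1],[0,0,0.1,0,0,0,1],[0,0,0.07,0,0,0,1],[0,0,0,0,0,0,1],[0,0,0,0,0,0,1]]'
python3 - <<'E'
from h import *
go(.5194,.0259,.059,np.pi/2)
cam('wrist','w4.png');cam('scene','s4.png')
E
```

```text
time_s: 7.8
ee_pos: [0.5197, 0.0253, 0.154]
eef_rot: [3.142, 0.0, 1.57]
force: [0.7, -0.3, -0.7]
grip_width: 0.0548
turn first (tool z, norm, total): -0.002
pose [0.5197 0.0253 0.154 ] rpy [3.1415 0.     1.57  ] shift norm [ 0.005 -0.002  0.142] grip 0.0548 F [ 0.7 -0.3 -0.7] t 7.8
```

View pics/w4.png

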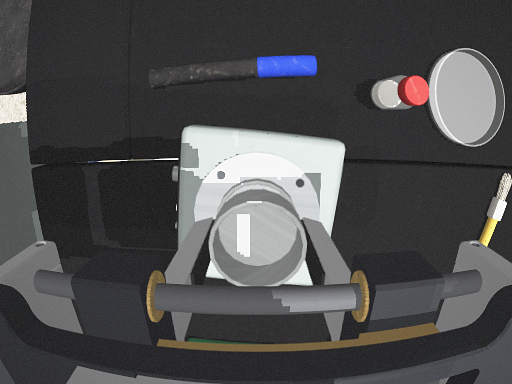

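View pics/s4.png

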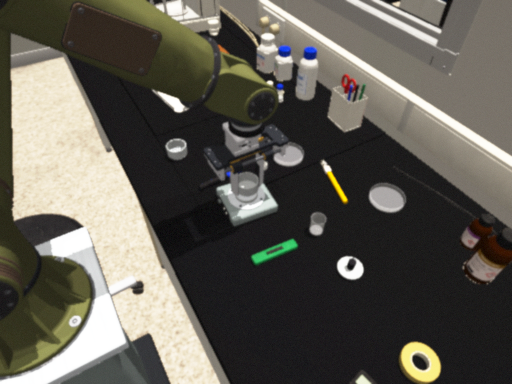

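```bash
python3 -m pendant '[[0.003,0,0.03,0,0,0,1],[0,0,0.03,0,0,0,1],[0,0,0.025,0,0,0,1],[0,0,0,0,0,0,1],[0,0,0,0,0,0,1]]'
python3 -m pendant '[[0,0,0.02,0,0,0,1],[0,0,0.01,0,0,0,1],[0,0,0.01,0,0,0,1],[0,0,0,0,0,0,1],[0,0,0,0,0,0,1]]'
```

```text
time_s: 8.32
ee_pos: [0.5194, 0.0262, 0.1434]
eef_rot: [-3.141, 0.0, 1.571]
force: [0.2, 0.2, -0.6]
grip_width: 0.0547
time_s: 8.73
ee_pos: [0.5196, 0.0262, 0.1391]
eef_rot: [3.141, 0.0, 1.571]
force: [-1.6, -0.0, 5.1]
grip_width: 0.0552
```

```bash
python3 -m pendant '[[0,0,0.01,0,0,0,1],[0,0,0.005,0,0,0,1],[0,0,0,0,0,0,1],[0,0,0,0,0,0,1]]'
```

```text
time_s: 9.07
ee_pos: [0.5198, 0.0262, 0.1385]
eef_rot: [3.141, 0.0, 1.571]
force: [-7.3, 0.4, 20.8]
grip_width: 0.0551
```

```bash
python3 -m pendant '[[0,-0.008,0,0,0,0,1],[0,0,0,0,0,0,1],[0,0,0,0,0,0,1]]'; python3 -c "
from h import *
print(ctrl.get_obs()['moment'])"
```

```text
time_s: 9.32
ee_pos: [0.5193, 0.0262, 0.1384]
eef_rot: [3.139, 0.0, 1.571]
force: [-1.2, 0.4, 15.2]
grip_width: 0.0549
[-0.03048714  0.72095829 -0.02594215]
```

```bash
python3 -m pendant '[[0,0,-0.008,0,0,0,1],[0,0,0,0,0,0,-0.4],[0,0,0,0,0,0,-0.4],[0,0,0,0,0,0,-0.4],[0,0,0,0,0,0,-0.4],[0,0,0,0,0,0,-0.4]]'
python3 - <<'E'
from h import *
c=cam('wrist');cam('scene','s5.png')
cv2.imwrite('pics/w5.png',cv2.resize(c['image'][120:320,150:360],None,fx=2.8,fy=2.8,interpolation=cv2.INTER_CUBIC)[:,:,::-1])
E
```

```text
time_s: 9.82
ee_pos: [0.5184, 0.0262, 0.1377]
eef_rot: [-3.141, -0.0, 1.571]
force: [-0.0, -0.1, 0.0]
grip_width: 0.0658
```

View pics/w5.png

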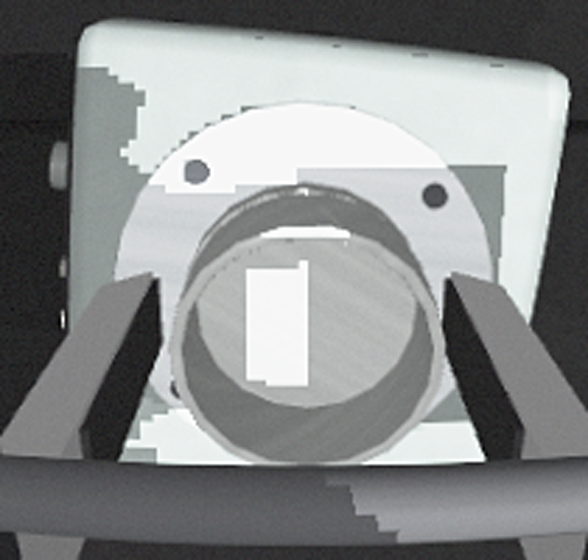

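The pan looks seated and coaxial with the ring. I'll lift and check.

```bash
python3 -m pendant '[[0,0,0,0,0,0,-1],[0,0,-0.1,0,0,0,-1],[0,0,-0.2,0,0,0,-1],[0,0,-0.25,0,0,0,-1],[0,0,-0.25,0,0,0,-1],[0,0,-0.2,0,0,0,-1],[0,0,0,0,0,0,-1],[0,0,0,0,0,0,-1]]'
python3 - <<'E'
from h import *
go(.44,.2868,.155)
c=cam('wrist');s=cam('scene')
A=cv2.resize(c['image'][90:290,157:357],(390,390),interpolation=cv2.INTER_CUBIC)
B=cv2.resize(s['image'][155:225,211:281],(390,390),interpolation=cv2.INTER_CUBIC)
cv2.imwrite('pics/w6.png',np.hstack([A,B])[:,:,::-1])
E
```

```text
time_s: 10.58
ee_pos: [0.5187, 0.0262, 0.2588]
eef_rot: [3.139, 0.0, 1.571]
force: [-0.3, 0.3, -1.3]
grip_width: 0.0942
pose [0.5187 0.0262 0.2588] rpy [3.1394 0.     1.5708] shift norm [ 2.172 -0.656  0.213] grip 0.0942 F [-0.3  0.3 -1.3] t 10.5833
```

View pics/w6.png

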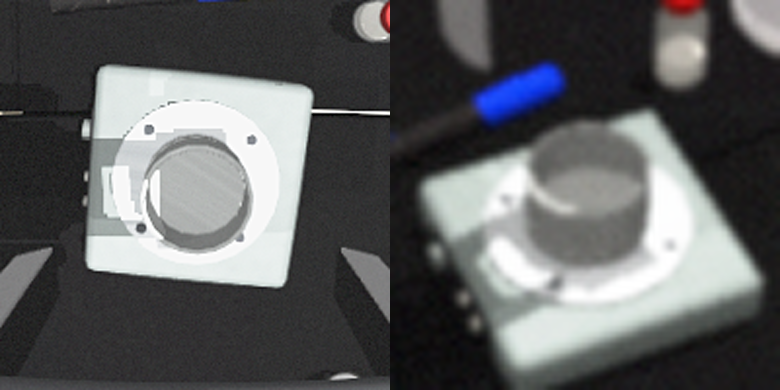

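Run:
```python
from h import *
c=cam('wrist')
cv2.imwrite('pics/w7.png',cv2.resize(c['image'][150:230,220:300],(600,600),interpolation=cv2.INTER_CUBIC)[:,:,::-1])
```

```text
(no output)
```

View pics/w7.png

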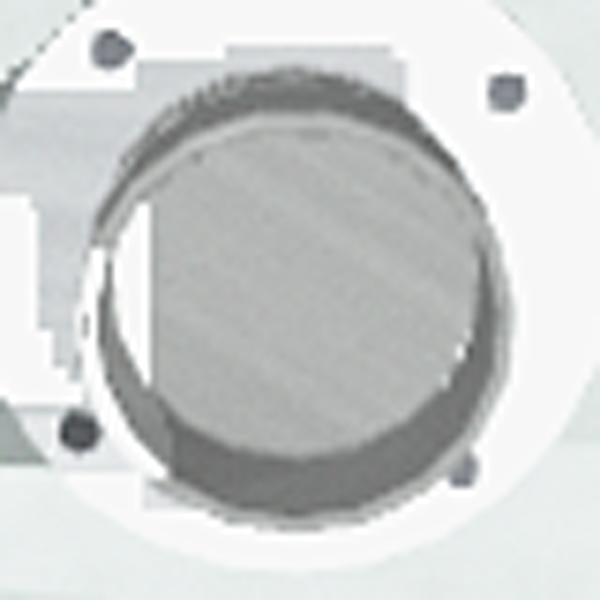

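The pan's rim centre is at about (259.6,192.1). The pan stands concentric on the disc.

Run:
```python
from h import *
c=cam('wrist')
f=lambda a,b:onz(c,220+a/7.5-.43,150+b/7.5-.43,.069,True)[:2].round(4)
print(f(86,319),f(513,319),f(300,108),f(300,530))
e=np.array([f(86,319)+f(513,319),f(300,108)+f(300,530)])/2;print(e)
go(.44,.2868,.155)
```

```text
[0.4941 0.0275] [0.5475 0.0276] [0.5208 0.0541] [ 5.21e-01 -4.00e-04]
[[0.5208  0.02755]
 [0.5209  0.02685]]
pose [0.5182 0.0261 0.2566] rpy [-3.1394 -0.      1.5707] shift norm [ 2.172 -0.651  0.198] grip 0.0936 F [ 0.1 -0.3 -0.2] t 10.7833
```

```bash
python3 -m pendant '[[0.15,-0.05,0,0,0,0,-1],[0.25,-0.08,0,0,0,0,-1],[0.25,-0.08,0,0,0,0,-1],[0.25,-0.08,0,0,0,0,-1],[0.25,-0.08,0,0,0,0,-1],[0.25,-0.08,0,0,0,0,-1],[0.25,-0.08,0,0,0,0,-1],[0.25,-0.08,0,0,0,0,-1],[0.2,-0.04,0.1,0,0,0,-1],[0.07,0,0.1,0,0,0,-1]]'
python3 -m pendant '[[0,0,0,0,0,0,-1],[0,0,0,0,0,0,-1]]'
python3 - <<'E'
from h import *
go(.44,.2868,.024,np.pi/2)
c=cam('wrist','w8.png')
for t in(120,150): print(wrist_rim(c,257,194,36,t,.036))
E
```

```text
time_s: 11.62
ee_pos: [0.4395, 0.2891, 0.233]
eef_rot: [-3.141, -0.0, 1.573]
force: [0.6, 0.5, -0.5]
grip_width: 0.0942
time_s: 11.78
ee_pos: [0.4405, 0.2859, 0.2327]
eef_rot: [-3.139, 0.002, 1.571]
force: [0.1, -0.6, -0.1]
grip_width: 0.094
turn first (tool z, norm, total): 0.001
pose [0.4405 0.2859 0.2327] rpy [-3.1393e+00  1.5000e-03  1.5712e+00] shift norm [ 0.007 -0.004  1.089] grip 0.094 F [ 0.1 -0.6 -0.1] t 11.7833
(array([0.4404218 , 0.28739695]), np.float64(0.027798042963466715), 440.37188720703125, 287.33612060546875, 28.074804306030273)
(array([0.44040702, 0.2872943 ]), np.float64(0.027305535416125286), 440.37274169921875, 287.3847961425781, 27.51899528503418)
```

View pics/w8.png

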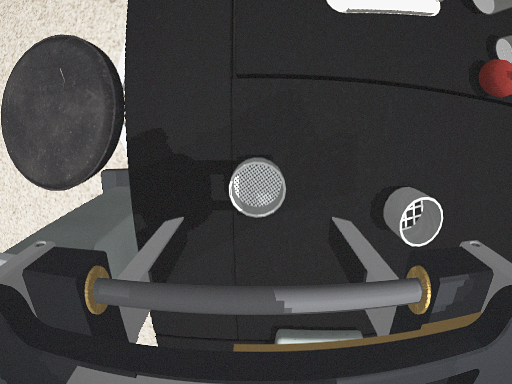

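Fine mesh is under the tool at (257,188). I'll descend and grip.

```bash
python3 -m pendant '[[0.006,0,0.15,0,0,0,-1],[0,0,0.2,0,0,0,-1],[0,0,0.25,0,0,0,-1],[0,0,0.2,0,0,0,-1],[0,0,0.15,0,0,0,-1],[0,0,0.1,0,0,0,-1],[0,0,0.037,0,0,0,-1],[0,0,0,0,0,0,-1],[0,0,0,0,0,0,-1]]'
python3 -c "
from h import *
go(.4402,.2870,.024,np.pi/2)"
```

```text
time_s: 12.58
ee_pos: [0.4412, 0.2872, 0.1045]
eef_rot: [3.14, -0.001, 1.57]
force: [0.2, -0.8, -0.3]
grip_width: 0.094
turn first (tool z, norm, total): -0.001
pose [0.4412 0.2872 0.1045] rpy [ 3.1404e+00 -6.0000e-04  1.5703e+00] shift norm [-0.001 -0.008  0.021] grip 0.094 F [ 0.2 -0.8 -0.3] t 12.5833
```

```bash
python3 -m pendant '[[0,-0.004,0.015,0,0,0,1],[0,0,0,0,0,0,1],[0,0,0,0,0,0,1],[0,0,0,0,0,0,1],[0,0,0,0,0,0,1],[0,0,0,0,0,0,1],[0,0,0,0,0,0,1],[0,0,0,0,0,0,1]]' 20
python3 -m pendant '[[0,0,-0.1,0,0,0,1],[0,0,-0.2,0,0,0,1],[0,0,-0.25,0,0,0,1],[0,0,-0.25,0,0,0,1],[0,0,-0.25,0,0,0,1],[0,0,-0.1,0,0,0,1],[0,0,0,0,0,0,1],[0,0,0,0,0,0,1]]'
python3 -c "
from h import *
go(.5196,.0260,.155,np.pi/2)"
```

```text
time_s: 13.25
ee_pos: [0.4401, 0.2873, 0.1018]
eef_rot: [3.142, -0.0, 1.571]
force: [-0.5, 0.4, 2.2]
grip_width: 0.0568
time_s: 13.92
ee_pos: [0.4399, 0.2872, 0.24]
eef_rot: [3.141, -0.0, 1.571]
force: [0.2, 0.0, -1.3]
grip_width: 0.0562
turn first (tool z, norm, total): -0.0
pose [0.4399 0.2872 0.24  ] rpy [ 3.1409e+00 -4.0000e-04  1.5707e+00] shift norm [-2.177  0.664  0.058] grip 0.0562 F [ 0.2  0.  -1.3] t 13.9167
```

```bash
python3 -m pendant '[[-0.12,0.04,0,0,0,0,1],[-0.22,0.07,0,0,0,0,1],[-0.25,0.08,0,0,0,0,1],[-0.25,0.08,0,0,0,0,1],[-0.25,0.08,0,0,0,0,1],[-0.25,0.08,0,0,0,0,1],[-0.25,0.08,0,0,0,0,1],[-0.25,0.08,0,0,0,0,1],[-0.22,0.054,0,0,0,0,1],[-0.117,0.02,0,0,0,0,1]]'
python3 -m pendant '[[0,0,0.1,0,0,0,1],[0,0,0.15,0,0,0,1],[0,0,0.15,0,0,0,1],[0,0,0.05,0,0,0,1],[0,0,0,0,0,0,1],[0,0,0,0,0,0,1]]'
python3 - <<'E'
from h import *
go(.5196,.0260,.0858,np.pi/2)
c=cam('wrist');s=cam('scene')
A=cv2.resize(c['image'][130:330,157:357],(390,390),interpolation=cv2.INTER_CUBIC)
B=cv2.resize(s['image'][155:225,211:281],(390,390),interpolation=cv2.INTER_CUBIC)
cv2.imwrite('pics/w9.png',np.hstack([A,B])[:,:,::-1])
E
```

```text
time_s: 14.75
ee_pos: [0.5197, 0.0234, 0.2379]
eef_rot: [-3.139, 0.0, 1.569]
force: [-0.1, 0.7, -1.7]
grip_width: 0.0564
time_s: 15.25
ee_pos: [0.5196, 0.0261, 0.1854]
eef_rot: [-3.14, -0.0, 1.571]
force: [-0.0, 0.6, -1.0]
grip_width: 0.0562
turn first (tool z, norm, total): 0.0
pose [0.5196 0.0261 0.1854] rpy [-3.1404 -0.      1.5709] shift norm [-0.001 -0.     0.18 ] grip 0.0562 F [-0.   0.6 -1. ] t 15.25
```

View pics/w9.png

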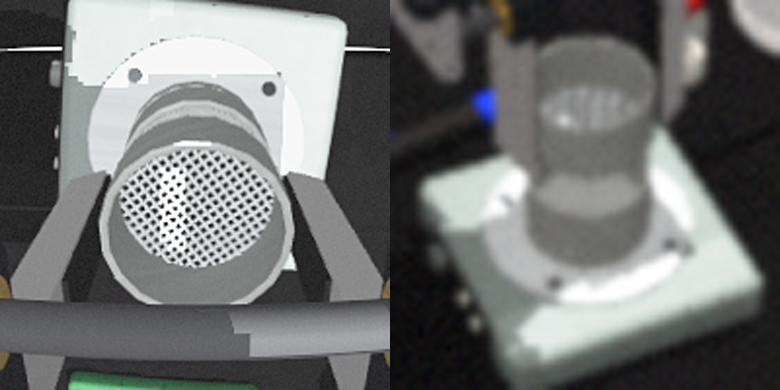

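Run:
```python
from h import *
s=cam('scene')
for x,y in((.5196,.0264),(.5216,.0264),(.5196,.0284)):
  P=np.array([[x,y,.035],[x,y,.069],[x,y,.0836],[x,y,.1196]])
  print(cv2.projectPoints(P,s['rvec'],s['tvec'],s['mtx'],None)[0][:,0].round(1).tolist())
cv2.imwrite('pics/s10.png',cv2.resize(s['image'][155:215,221:281],(600,600),interpolation=cv2.INTER_CUBIC)[:,:,::-1])
```

```text
[[246.3, 193.7], [246.3, 184.3], [246.2, 180.0], [246.2, 169.1]]
[[247.0, 193.4], [247.0, 184.0], [247.0, 179.7], [246.9, 168.8]]
[[245.9, 193.2], [245.9, 183.7], [245.8, 179.5], [245.7, 168.6]]
```

View pics/s10.png

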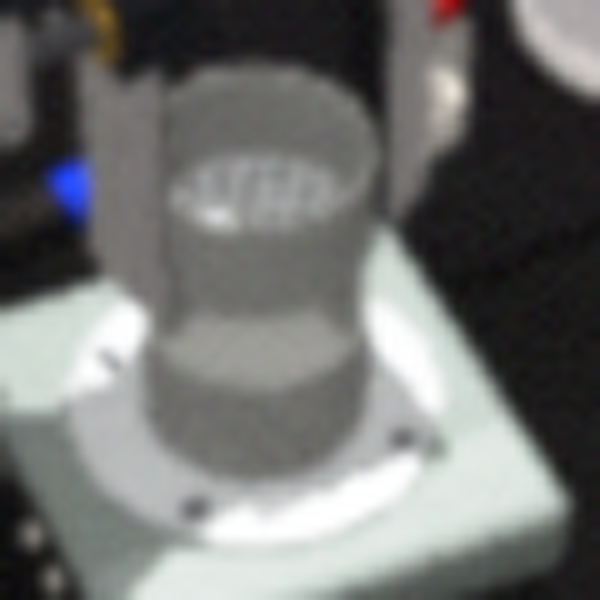

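```bash
python3 -m pendant '[[0,0,0.04,0,0,0,1],[0,0,0.04,0,0,0,1],[0,0,0.03,0,0,0,1],[0,0,0.02,0,0,0,1],[0,0,0,0,0,0,1],[0,0,0,0,0,0,1]]'
python3 -m pendant '[[0,0,0.02,0,0,0,1],[0,0,0.01,0,0,0,1],[0,0,0.01,0,0,0,1],[0,0,0,0,0,0,1],[0,0,0,0,0,0,1]]'
```

```text
time_s: 15.9
ee_pos: [0.5197, 0.026, 0.1699]
eef_rot: [-3.141, -0.0, 1.571]
force: [0.2, 0.4, -0.5]
grip_width: 0.057
time_s: 16.32
ee_pos: [0.5197, 0.026, 0.1652]
eef_rot: [-3.142, -0.0, 1.571]
force: [0.0, -0.3, -0.6]
grip_width: 0.0569
```

```bash
python3 -m pendant '[[0,0,0.006,0,0,0,1],[0,0,0.006,0,0,0,1],[0,0,0,0,0,0,1],[0,0,0,0,0,0,1]]'
```

```text
time_s: 16.65
ee_pos: [0.5197, 0.026, 0.1638]
eef_rot: [3.142, 0.0, 1.571]
force: [1.1, 0.1, -1.0]
grip_width: 0.0564
```

```bash
python3 -m pendant '[[0,0,0.006,0,0,0,1],[0,0,0,0,0,0,1],[0,0,0,0,0,0,1]]'
```

```text
time_s: 16.9
ee_pos: [0.5198, 0.026, 0.1637]
eef_rot: [3.141, 0.0, 1.571]
force: [-3.7, -0.7, 8.3]
grip_width: 0.0564
```

```bash
python3 -m pendant '[[0,0,-0.005,0,0,0,1],[0,0,0,0,0,0,-0.4],[0,0,0,0,0,0,-0.4],[0,0,0,0,0,0,-0.4],[0,0,0,0,0,0,-0.4],[0,0,0,0,0,0,-1],[0,0,-0.1,0,0,0,-1],[0,0,-0.2,0,0,0,-1],[0,0,-0.25,0,0,0,-1],[0,0,-0.2,0,0,0,-1]]'
python3 -m pendant '[[0,0,0,0,0,0,-1],[0,0,0,0,0,0,-1]]'
python3 - <<'E'
from h import *
go(.6130,.2567,.19,np.pi/2)
c=cam('wrist');s=cam('scene')
A=cv2.resize(c['image'][110:310,157:357],(390,390),interpolation=cv2.INTER_CUBIC)
B=cv2.resize(s['image'][155:215,221:281],(390,390),interpolation=cv2.INTER_CUBIC)
cv2.imwrite('pics/w11.png',np.hstack([A,B])[:,:,::-1])
E
```

```text
time_s: 17.73
ee_pos: [0.5197, 0.026, 0.2554]
eef_rot: [3.141, -0.0, 1.571]
force: [0.0, 1.1, -0.0]
grip_width: 0.0929
time_s: 17.9
ee_pos: [0.5199, 0.026, 0.2546]
eef_rot: [3.139, 0.0, 1.571]
force: [0.1, 0.3, -1.0]
grip_width: 0.0934
turn first (tool z, norm, total): -0.0
pose [0.5199 0.026  0.2546] rpy [3.1393 0.     1.5707] shift norm [ 1.922  0.776 -0.112] grip 0.0934 F [ 0.1  0.3 -1. ] t 17.9
```

View pics/w11.png

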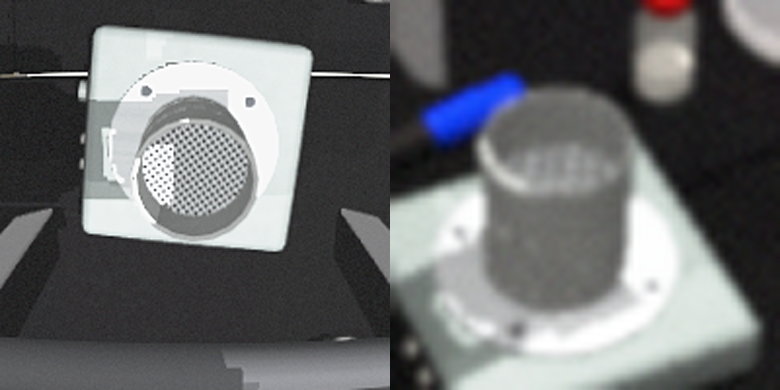

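The fine sieve is seated and upright; both cylinders line up in the scene view. Now the coarse sieve.

```bash
python3 -m pendant '[[0.12,0.04,0,0,0,0,-1],[0.2,0.09,0,0,0,0,-1],[0.25,0.1,0,0,0,0,-1],[0.25,0.1,0,0,0,0,-1],[0.25,0.1,0,0,0,0,-1],[0.25,0.1,0,0,0,0,-1],[0.25,0.1,0,0,0,0,-1],[0.2,0.09,0,0,0,0,-1],[0.15,0.056,0,0,0,0,-1],[0,0,0,0,0,0,-1]]'
python3 -m pendant '[[0,0,0,0,0,0,-1]]'
python3 - <<'E'
from h import *
go(.6130,.2567,.03,np.pi/2)
c=cam('wrist','w12.png')
for t in(120,150): print(wrist_rim(c,257,192,36,t,.052))
E
```

```text
time_s: 18.83
ee_pos: [0.6129, 0.2594, 0.2512]
eef_rot: [-3.139, 0.001, 1.573]
force: [0.0, -0.2, 0.1]
grip_width: 0.0938
time_s: 18.92
ee_pos: [0.6125, 0.2568, 0.2516]
eef_rot: [-3.139, 0.001, 1.572]
force: [-0.4, 0.8, 0.1]
grip_width: 0.0937
turn first (tool z, norm, total): 0.002
pose [0.6125 0.2568 0.2516] rpy [-3.1390e+00  1.1000e-03  1.5719e+00] shift norm [-1.000e-03  4.000e-03  1.197e+00] grip 0.0937 F [-0.4  0.8  0.1] t 18.9167
(array([0.61397873, 0.25888582]), np.float64(0.02919915971831805), 613.7068481445312, 259.1709899902344, 30.646451950073242)
(array([0.61413631, 0.25880644]), np.float64(0.029108934887360598), 613.8245849609375, 259.1983947753906, 30.354843139648438)
```

View pics/w12.png

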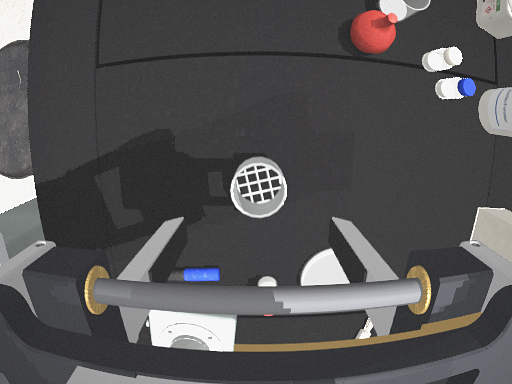

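The coarse mesh is at (259,188). The fit also took in the outer wall, so I'll zoom in on the rim.

Run:
```python
from h import *
c=cam('wrist')
cv2.imwrite('pics/w13.png',cv2.resize(c['image'][148:228,220:300],(600,600),interpolation=cv2.INTER_CUBIC)[:,:,::-1])
```

```text
(no output)
```

View pics/w13.png

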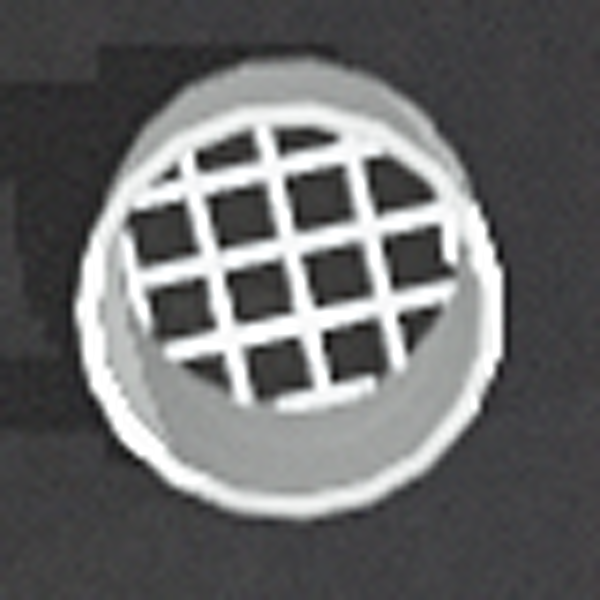

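Rim spans x 77 to 503 and y 101 to 519 in the zoom, so its centre is (290,310).

Run:
```python
from h import *
c=cam('wrist')
f=lambda a,b:onz(c,220+a/7.5-.43,148+b/7.5-.43,.052,True)[:2]
print((f(77,310)+f(503,310))/2,(f(290,101)+f(290,519))/2,f(503,310)-f(77,310),f(290,101)-f(290,519))
go(.6135,.257,.03,np.pi/2)
```

```text
[0.61419571 0.25669341] [0.61419297 0.2560248 ] [5.57234041e-02 3.79476330e-05] [-6.86779413e-05  5.63691692e-02]
turn first (tool z, norm, total): -0.002
pose [0.6127 0.2555 0.2532] rpy [-3.1407e+00  5.0000e-04  1.5699e+00] shift norm [0.013 0.007 1.21 ] grip 0.0945 F [ 0.1 -0.5 -0.4] t 19.0667
```

```bash
python3 -m pendant '[[0.002,0.008,0.15,0,0,0,-1],[0,0,0.25,0,0,0,-1],[0,0,0.25,0,0,0,-1],[0,0,0.25,0,0,0,-1],[0,0,0.15,0,0,0,-1],[0,0,0.1,0,0,0,-1],[0,0,0.055,0,0,0,-1],[0,0,0,0,0,0,-1],[0,0,0,0,0,0,-1]]'
python3 -c "
from h import *
go(.6137,.2563,.03,np.pi/2)"
```

```text
time_s: 19.82
ee_pos: [0.6142, 0.2565, 0.1102]
eef_rot: [3.14, -0.0, 1.57]
force: [0.2, -0.7, -0.1]
grip_width: 0.094
turn first (tool z, norm, total): -0.001
pose [0.6142 0.2565 0.1102] rpy [ 3.1403e+00 -5.0000e-04  1.5704e+00] shift norm [-0.002 -0.004  0.018] grip 0.094 F [ 0.2 -0.7 -0.1] t 19.8167
```

```bash
python3 -m pendant '[[0,0,0.01,0,0,0,1],[0,0,0,0,0,0,1],[0,0,0,0,0,0,1],[0,0,0,0,0,0,1],[0,0,0,0,0,0,1],[0,0,0,0,0,0,1],[0,0,0,0,0,0,1],[0,0,0,0,0,0,1],[0,0,0,0,0,0,1]]' 20
python3 -m pendant '[[0,0,-0.1,0,0,0,1],[0,0,-0.2,0,0,0,1],[0,0,-0.25,0,0,0,1],[0,0,-0.25,0,0,0,1],[0,0,-0.25,0,0,0,1],[0,0,-0.15,0,0,0,1],[0,0,-0.05,0,0,0,1],[0,0,0,0,0,0,1],[0,0,0,0,0,0,1]]'
python3 -c "
from h import *
go(.5196,.0260,.19,np.pi/2)"
```

```text
time_s: 20.57
ee_pos: [0.6138, 0.2567, 0.108]
eef_rot: [-3.142, 0.0, 1.571]
force: [-0.8, -0.4, 1.6]
grip_width: 0.0552
time_s: 21.32
ee_pos: [0.6135, 0.2566, 0.2568]
eef_rot: [-3.14, 0.0, 1.571]
force: [0.3, 0.4, -1.2]
grip_width: 0.0553
turn first (tool z, norm, total): -0.0
pose [0.6135 0.2566 0.2568] rpy [-3.1403e+00  5.0000e-04  1.5707e+00] shift norm [-1.921 -0.783 -0.093] grip 0.0553 F [ 0.3  0.4 -1.2] t 21.3167
```

```bash
python3 -m pendant '[[-0.12,-0.05,0,0,0,0,1],[-0.2,-0.08,0,0,0,0,1],[-0.25,-0.1,0,0,0,0,1],[-0.25,-0.1,0,0,0,0,1],[-0.25,-0.1,0,0,0,0,1],[-0.25,-0.1,0,0,0,0,1],[-0.25,-0.1,0,0,0,0,1],[-0.2,-0.09,0,0,0,0,1],[-0.151,-0.063,0,0,0,0,1],[0,0,0,0,0,0,1]]'
python3 -m pendant '[[0,0,0.1,0,0,0,1],[0,0,0.15,0,0,0,1],[0,0,0.05,0,0,0,1],[0,0,0,0,0,0,1],[0,0,0,0,0,0,1]]'
python3 - <<'E'
from h import *
go(.5196,.0260,.121,np.pi/2)
c=cam('wrist');s=cam('scene')
A=cv2.resize(c['image'][130:330,157:357],(390,390),interpolation=cv2.INTER_CUBIC)
B=cv2.resize(s['image'][135:215,211:291],(390,390),interpolation=cv2.INTER_CUBIC)
cv2.imwrite('pics/w14.png',np.hstack([A,B])[:,:,::-1])
E
```

```text
time_s: 22.15
ee_pos: [0.5184, 0.0236, 0.2563]
eef_rot: [-3.139, 0.0, 1.568]
force: [-0.1, 0.6, -1.6]
grip_width: 0.0554
time_s: 22.57
ee_pos: [0.5198, 0.0265, 0.2215]
eef_rot: [-3.14, -0.0, 1.571]
force: [-0.5, 0.2, -2.0]
grip_width: 0.0557
turn first (tool z, norm, total): 0.001
pose [0.5198 0.0265 0.2215] rpy [-3.1402 -0.      1.5711] shift norm [-0.004 -0.002  0.187] grip 0.0557 F [-0.5  0.2 -2. ] t 22.5667
```

View pics/w14.png

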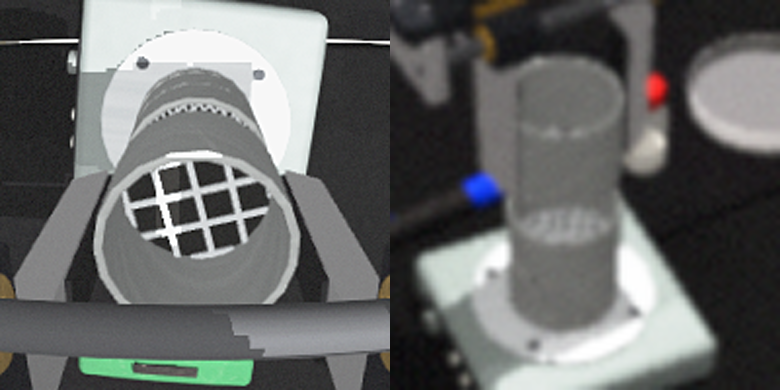

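```bash
python3 -m pendant '[[-0.003,0,0.04,0,0,0,1],[0,0,0.04,0,0,0,1],[0,0,0.03,0,0,0,1],[0,0,0.02,0,0,0,1],[0,0,0,0,0,0,1],[0,0,0,0,0,0,1]]'
python3 -m pendant '[[0,0,0.02,0,0,0,1],[0,0,0.015,0,0,0,1],[0,0,0.01,0,0,0,1],[0,0,0,0,0,0,1],[0,0,0,0,0,0,1]]'
```

```text
time_s: 23.17
ee_pos: [0.5198, 0.0258, 0.2062]
eef_rot: [-3.141, 0.0, 1.571]
force: [-0.5, 0.2, -1.0]
grip_width: 0.0555
time_s: 23.58
ee_pos: [0.5198, 0.0258, 0.2008]
eef_rot: [-3.141, 0.0, 1.571]
force: [0.2, -0.7, -1.4]
grip_width: 0.0549
```

```bash
python3 -m pendant '[[0,0,0.008,0,0,0,1],[0,0,0.006,0,0,0,1],[0,0,0,0,0,0,1],[0,0,0,0,0,0,1]]'
python3 -m pendant '[[0,0,0.005,0,0,0,1],[0,0,0,0,0,0,1],[0,0,0,0,0,0,1]]'
```

```text
time_s: 23.92
ee_pos: [0.5198, 0.0258, 0.1992]
eef_rot: [-3.142, 0.0, 1.571]
force: [0.1, 1.0, -1.3]
grip_width: 0.0548
time_s: 24.17
ee_pos: [0.5199, 0.0258, 0.199]
eef_rot: [3.141, 0.0, 1.571]
force: [-1.6, -0.1, 4.1]
grip_width: 0.055
```

```bash
python3 -m pendant '[[0,0,-0.004,0,0,0,1],[0,0,0,0,0,0,-0.4],[0,0,0,0,0,0,-0.4],[0,0,0,0,0,0,-0.4],[0,0,0,0,0,0,-0.4],[0,0,0,0,0,0,-1],[0,0,-0.1,0,0,0,-1],[0,0,-0.2,0,0,0,-1],[0,0,-0.25,0,0,0,-1],[0,0,-0.25,0,0,0,-1]]'
python3 -m pendant '[[0,0,-0.1,0,0,0,-1],[0,0,0,0,0,0,-1],[0,0,0,0,0,0,-1]]'
python3 - <<'E'
from h import *
go(.6210,-.2542,.19,np.pi/2)
c=cam('wrist');s=cam('scene')
A=cv2.resize(c['image'][110:310,157:357],(390,390),interpolation=cv2.INTER_CUBIC)
B=cv2.resize(s['image'][135:215,211:291],(390,390),interpolation=cv2.INTER_CUBIC)
cv2.imwrite('pics/w15.png',np.hstack([A,B])[:,:,::-1])
E
```

```text
time_s: 25.0
ee_pos: [0.5196, 0.0258, 0.296]
eef_rot: [-3.14, -0.0, 1.571]
force: [-0.5, 0.2, 0.9]
grip_width: 0.0932
time_s: 25.25
ee_pos: [0.5198, 0.0258, 0.3068]
eef_rot: [3.141, 0.0, 1.571]
force: [0.1, 0.0, -0.8]
grip_width: 0.094
turn first (tool z, norm, total): -0.0
pose [0.5198 0.0258 0.3068] rpy [3.1412 0.     1.5707] shift norm [-2.333  0.844  0.323] grip 0.094 F [ 0.1  0.  -0.8] t 25.25
```

View pics/w15.png

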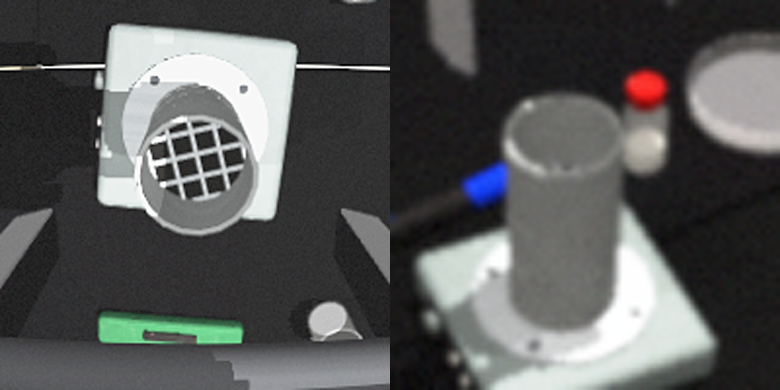

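The stack of three is straight. Next, the lid.

```bash
python3 -m pendant '[[-0.13,0.044,0,0,0,0,-1],[-0.25,0.1,0,0,0,0,-1],[-0.25,0.1,0,0,0,0,-1],[-0.25,0.1,0,0,0,0,-1],[-0.25,0.1,0,0,0,0,-1],[-0.25,0.1,0,0,0,0,-1],[-0.25,0.1,0,0,0,0,-1],[-0.25,0.1,0.1,0,0,0,-1],[-0.25,0.1,0.2,0,0,0,-1],[-0.15,0,0.2,0,0,0,-1]]'
python3 -m pendant '[[-0.053,0,0.15,0,0,0,-1],[0,0,0,0,0,0,-1],[0,0,0,0,0,0,-1],[0,0,0,0,0,0,-1]]'
python3 - <<'E'
from h import *
go(.6210,-.2542,.0315,np.pi/2)
c=cam('wrist','w16.png')
for t in(150,180): print(wrist_rim(c,257,190,36,t,.011))
E
```

```text
time_s: 26.18
ee_pos: [0.6217, -0.2505, 0.2444]
eef_rot: [-3.141, -0.0, 1.57]
force: [0.3, 0.2, -0.8]
grip_width: 0.0942
time_s: 26.52
ee_pos: [0.6214, -0.2535, 0.2299]
eef_rot: [3.141, 0.0, 1.571]
force: [0.5, 0.1, 0.5]
grip_width: 0.0942
turn first (tool z, norm, total): 0.001
pose [ 0.6214 -0.2535  0.2299] rpy [3.1409e+00 2.0000e-04 1.5713e+00] shift norm [-0.006 -0.003  1.004] grip 0.0942 F [0.5 0.1 0.5] t 26.5167
(array([ 0.62159803, -0.2543123 ]), np.float64(0.027812770681869124), 621.5115966796875, -254.33753967285156, 28.102190017700195)
(array([ 0.62165521, -0.25436938]), np.float64(0.02765048197624593), 621.4395751953125, -254.25296020507812, 28.09537696838379)
```

View pics/w16.png

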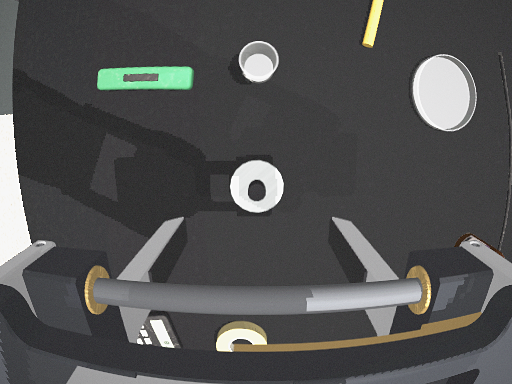

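```bash
python3 -m pendant '[[-0.006,0,0.15,0,0,0,-1],[0,0,0.2,0,0,0,-1],[0,0,0.2,0,0,0,-1],[0,0,0.18,0,0,0,-1],[0,0,0.15,0,0,0,-1],[0,0,0.06,0,0,0,-1],[0,0,0.03,0,0,0,-1],[0,0,0,0,0,0,-1],[0,0,0,0,0,0,-1]]'
python3 -c "
from h import *
go(.6213,-.2543,.0325,np.pi/2)"
```

```text
time_s: 27.32
ee_pos: [0.6217, -0.2549, 0.1143]
eef_rot: [3.14, 0.001, 1.571]
force: [0.8, 0.6, 0.8]
grip_width: 0.0939
turn first (tool z, norm, total): 0.0
pose [ 0.6217 -0.2549  0.1143] rpy [3.1397e+00 9.0000e-04 1.5710e+00] shift norm [ 0.005 -0.003  0.032] grip 0.0939 F [0.8 0.6 0.8] t 27.3167
```

```bash
python3 -m pendant '[[0.004,-0.002,0.025,0,0,0,-0.4],[0,0,0,0,0,0,0.2],[0,0,0,0,0,0,0.5],[0,0,0,0,0,0,1],[0,0,0,0,0,0,1],[0,0,0,0,0,0,1],[0,0,0,0,0,0,1],[0,0,0,0,0,0,1],[0,0,0,0,0,0,1],[0,0,0,0,0,0,1]]' 20
python3 -m pendant '[[0,0,0,0,0,0,1],[0,0,0,0,0,0,1],[0,0,0,0,0,0,1]]'
```

```text
time_s: 28.15
ee_pos: [0.6209, -0.2544, 0.1097]
eef_rot: [-3.142, 0.0, 1.571]
force: [-1.0, 0.5, -1.0]
grip_width: 0.0308
time_s: 28.4
ee_pos: [0.6209, -0.2544, 0.1097]
eef_rot: [3.142, 0.0, 1.571]
force: [-0.1, -0.8, -0.4]
grip_width: 0.0167
```

```bash
python3 -m pendant '[[0,0,-0.1,0,0,0,1],[0,0,-0.2,0,0,0,1],[0,0,-0.25,0,0,0,1],[0,0,-0.25,0,0,0,1],[0,0,-0.25,0,0,0,1],[0,0,-0.25,0,0,0,1],[0,0,-0.2,0,0,0,1],[0,0,-0.12,0,0,0,1],[0,0,0,0,0,0,1],[0,0,0,0,0,0,1]]'
python3 - <<'E'
from h import *
go(.5196,.0260,.225,np.pi/2)
c=cam('wrist','w17.png')
E
```

```text
time_s: 29.23
ee_pos: [0.6208, -0.2544, 0.3047]
eef_rot: [3.141, 0.001, 1.571]
force: [-0.2, 0.6, -1.8]
grip_width: 0.0171
turn first (tool z, norm, total): -0.0
pose [ 0.6208 -0.2544  0.3047] rpy [3.1405e+00 5.0000e-04 1.5708e+00] shift norm [ 2.336 -0.843  0.014] grip 0.0171 F [-0.2  0.6 -1.8] t 29.2333
```

View pics/w17.png

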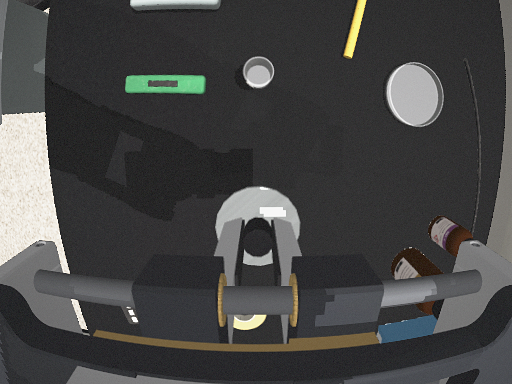

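The lid is held level at (258,230). I'll carry it over the stack.

```bash
python3 -m pendant '[[0.13,-0.044,0,0,0,0,1],[0.2,-0.08,0,0,0,0,1],[0.25,-0.1,0,0,0,0,1],[0.25,-0.1,0,0,0,0,1],[0.25,-0.1,0,0,0,0,1],[0.25,-0.1,0,0,0,0,1],[0.25,-0.1,0,0,0,0,1],[0.25,-0.1,0,0,0,0,1],[0.25,-0.08,0,0,0,0,1],[0.15,-0.039,0,0,0,0,1]]'
python3 -m pendant '[[0.105,0,0,0,0,0,1],[0,0,0.1,0,0,0,1],[0,0,0.15,0,0,0,1],[0,0,0.07,0,0,0,1],[0,0,0,0,0,0,1],[0,0,0,0,0,0,1]]'
python3 - <<'E'
from h import *
go(.5196,.0260,.1677,np.pi/2)
c=cam('wrist');s=cam('scene')
A=cv2.resize(c['image'][130:330,157:357],(390,390),interpolation=cv2.INTER_CUBIC)
B=cv2.resize(s['image'][125:205,211:291],(390,390),interpolation=cv2.INTER_CUBIC)
cv2.imwrite('pics/w18.png',np.hstack([A,B])[:,:,::-1])
E
```

```text
time_s: 30.12
ee_pos: [0.5182, 0.0155, 0.3028]
eef_rot: [-3.139, -0.0, 1.572]
force: [0.8, 0.0, -0.7]
grip_width: 0.0167
time_s: 30.62
ee_pos: [0.5198, 0.0255, 0.2653]
eef_rot: [-3.14, 0.0, 1.57]
force: [0.3, 1.4, -0.6]
grip_width: 0.0172
turn first (tool z, norm, total): -0.001
pose [0.5198 0.0255 0.2653] rpy [-3.1402  0.      1.5702] shift norm [ 0.004 -0.002  0.163] grip 0.0172 F [ 0.3  1.4 -0.6] t 30.6167
```

View pics/w18.png

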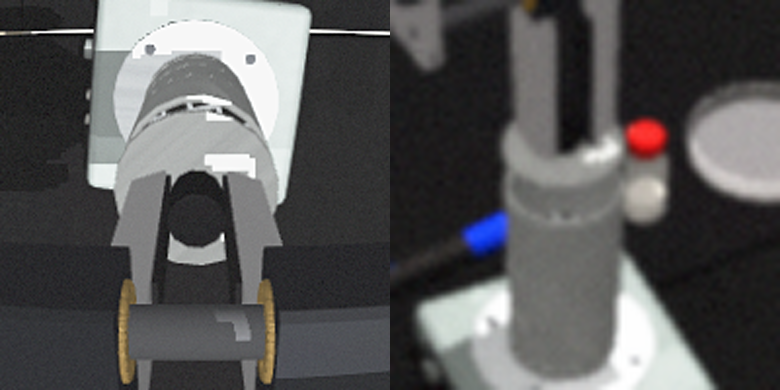

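```bash
python3 -m pendant '[[0.003,0,0.04,0,0,0,1],[0,0,0.03,0,0,0,1],[0,0,0.02,0,0,0,1],[0,0,0.015,0,0,0,1],[0,0,0,0,0,0,1],[0,0,0,0,0,0,1]]'
python3 -m pendant '[[0,0,0.02,0,0,0,1],[0,0,0.015,0,0,0,1],[0,0,0.01,0,0,0,1],[0,0,0,0,0,0,1],[0,0,0,0,0,0,1]]'
```

```text
time_s: 31.22
ee_pos: [0.5197, 0.0262, 0.2531]
eef_rot: [-3.142, 0.0, 1.571]
force: [0.3, 0.7, -1.5]
grip_width: 0.0172
time_s: 31.63
ee_pos: [0.5197, 0.0262, 0.2476]
eef_rot: [-3.141, 0.0, 1.571]
force: [0.8, -0.0, -1.0]
grip_width: 0.0171
```

```bash
python3 -m pendant '[[0,0,0.008,0,0,0,1],[0,0,0.006,0,0,0,1],[0,0,0,0,0,0,1],[0,0,0,0,0,0,1]]'
python3 -m pendant '[[0,0,0.006,0,0,0,1],[0,0,0,0,0,0,1],[0,0,0,0,0,0,1]]'
```

```text
time_s: 31.97
ee_pos: [0.5197, 0.0262, 0.246]
eef_rot: [-3.142, -0.0, 1.571]
force: [-0.1, -0.4, -0.6]
grip_width: 0.0168
time_s: 32.22
ee_pos: [0.5198, 0.0262, 0.2455]
eef_rot: [3.141, -0.0, 1.571]
force: [-0.1, 0.7, 3.9]
grip_width: 0.017
```

Contact came at TCP z 0.2455, against an expected 0.2457. I'll release and lift.

```bash
python3 -m pendant '[[0,0,-0.003,0,0,0,1],[0,0,0,0,0,0,0.3],[0,0,0,0,0,0,0.3],[0,0,0,0,0,0,0.3],[0,0,0,0,0,0,0.3],[0,0,0,0,0,0,0.3],[0,0,-0.1,0,0,0,0.3],[0,0,-0.2,0,0,0,0.3],[0,0,-0.25,0,0,0,0.3],[0,0,-0.2,0,0,0,0.3]]'
python3 -m pendant '[[0,0,0,0,0,0,0.3],[0,0,0,0,0,0,0.3],[0,0,0,0,0,0,0.3]]'
python3 - <<'E'
from h import *
c=cam('wrist');s=cam('scene','s19f.png')
A=cv2.resize(c['image'][110:310,157:357],(390,390),interpolation=cv2.INTER_CUBIC)
B=cv2.resize(s['image'][125:205,211:291],(390,390),interpolation=cv2.INTER_CUBIC)
cv2.imwrite('pics/w19.png',np.hstack([A,B])[:,:,::-1])
E
```

```text
time_s: 33.05
ee_pos: [0.5197, 0.0262, 0.3375]
eef_rot: [3.141, 0.0, 1.571]
force: [0.3, 0.4, 0.4]
grip_width: 0.0331
time_s: 33.3
ee_pos: [0.5195, 0.0261, 0.3348]
eef_rot: [-3.141, -0.0, 1.571]
force: [-0.3, 0.4, 0.2]
grip_width: 0.033
```

View pics/w19.png

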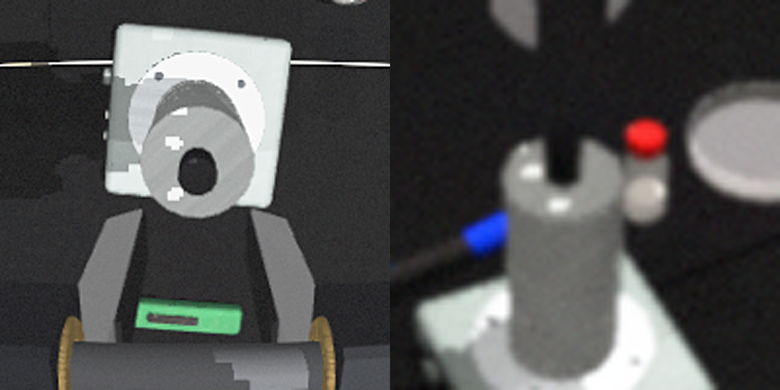

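View pics/s19f.png

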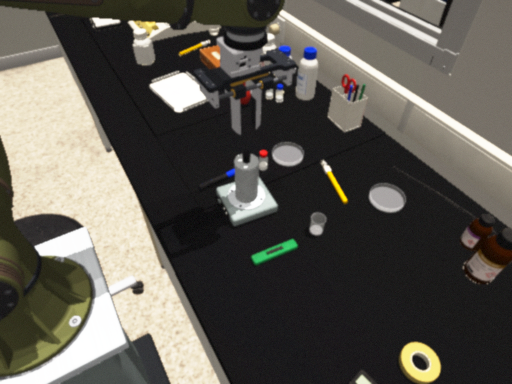

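The stack is straight with the lid home. The vial (263,158) and beaker (317,223) are where they started, and the gripper is well clear.

```bash
python3 -c "
from h import *
print(hand_in())"
```

```text
the job is handed in; nothing more can be done
None
```

I built the sieve set on the shaker seat in order: pan, fine sieve, coarse sieve, then lid. I handed it in at about 33 s of the 128 s allowed; `hand_in` reports no verdict.

- **Seating heights:** The fine sieve, coarse sieve and lid each met light contact (4–8 N) within 0.3 mm of the height expected for a fully seated part.
- **Pan:** It first felt contact about 1.3–1.7 mm above its expected height, with a sideways force and up to 21 N vertically. I shifted it about 1 mm in -x before releasing it. The fine sieve then seated at the height expected for a fully home pan, so I take the pan to be home.
- **Final pictures:** The last wrist and scene views showed a straight, upright stack with the lid flat and the gripper about 90 mm clear. By eye, the vial and beaker were where they started.
- **Camera disagreement:** The top and scene cameras differed by 2–4 mm. The wrist camera read the held and seated pan about 1–2 mm off the tool centre. I used wrist measurements and the tool pose for placing, which stayed within the 2.5 mm play.

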